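# Lay the levelling beam down on its cork rest

## Robot

A 7-joint arm with a two-finger parallel gripper is mounted at the origin on the work surface. World frame = base frame: x ahead of the robot, y to its left, z up, the work surface at z = 0. Lengths are in m, angles in rad, forces in N, time in s.
With the tool pointing down it reaches from about 0.4 to 0.85 m from the base axis. Payload 10.4 kg.
Tool frame: the origin (TCP) lies at the very end of the fingers, on their centre line; the grasp point (between the pads) lies 19 mm behind it; z points along the fingers, y is the direction in which the jaws open and shut (so a half turn about z gives the same grasp; the last joint's range is limited). The gripper opens to 87 mm and grips with 3 to 60 N. Pads are 19 mm wide; open, the fingers measure 117 mm over their backs; the gripper's body (75 mm by 190 mm) begins 51 mm behind the grasp point.
Start: joints at [-1.27, 0.332, -0.065, 1.46, 0.022, 1.35, -0.088], TCP at [0.199, 0.593, 0.223] pointing down, gripper open.
Joint ranges: [-2.6, 2.6], [-0.5, 2.12], [-1.47, 1.34], [0.16, 2.42], [-1.27, 4.41], [0.06, 2.06], [-2.6, 2.6]. Speed limits (rad/s): [2.22, 2.22, 2.79, 2.79, 3.14, 3.14, 3.14].

## Interface

Orientations are given as a unit quaternion [x, y, z, w].
In Python, from bench import r, eyes, job gives the robot as it stands. The module is installed in compiled form; this text tells all that it offers.
- The arm moves only by the tool play_rows, never from a script. Its argument "motion" is a list of rows, each a list of 7 numbers: the shift along the tool's x, y, z as a fraction of full scale, then the turn, a rotation vector about the tool's x, y, z as a fraction of full scale, then the opening in per cent of the stroke, from 0 (shut) to 100 (fully open). A call has 1 to 5 rows; each row is the pose to reach, as a shift and turn from the pose commanded when the call began, along the tool's axes at that moment; what a row does not reach only later rows make up. Full scale, the value 1, is 0.2 m for a shift and 90 degrees for a turn. A row lasts 1/8 s, in which the tool goes at most 62.5 mm and 10.7 degrees, less where a joint would pass 70% of its speed; a pose out of reach is approached as far as the arm can. A call with a number of a shift or a turn outside -1 to 1 is refused whole. A call with a gripper value outside its range is refused whole. The fingers move at their own pace and stop on an object; "squeeze" is the grip in N (left out, the last holds). Time passes only in rows, so rows that repeat a pose let the fingers close. It gives the time, the measured TCP pose, the force and the opening at its end, in the units of the state.
- r.read_state(): the state, without advancing time (a new reading comes with each control period).
- eyes.camera(name): name is "side" or "top" or "wrist"; returns a dict with "image" (384x512x3 uint8, red, green, blue), "mtx" (3x3 intrinsics, pixels), "dist" ([k1, k2, p1, p2, k3] as OpenCV has them; the pictures are not rectified), "R" (3x3) and "t" (3): a world point X has camera coordinates R X + t. Camera axes: x right, y down, z forward; pixel columns grow to the right and rows downward; lengths in m; the calibration is good to about 2 mm. A picture is of the moment at which its call begins. There is no depth.
- job.close_job(): hands the job in, once; it reports no verdict.
Trained networks look in a picture, given as the dict that the camera call returned (one of the last four; its "shot" number tells which), for a name from the list of things; names that differ only in an ending like _2 or _b are one class to them, and where a whole thing is asked for, a point or a joint stands for the part that bears it (a point fixed in the world has none). Each returns a list of dicts, best first, with "p" (0 to 1); they miss things now and then, are a little off and sometimes report something else, mostly with a low value. They report only what shows in the picture. A call takes as long as a camera call. They do not tell look-alikes from the thing itself.
- eyes.regions_of(picture, label): "region" (384x512 bool, what is visible of it) and "xy" ([column, row] in pixels, amid what is visible of it).
- eyes.landmark_of(picture, label): "xy" ([column, row] in pixels: a listed point, or the origin of a listed thing).
The state is a dict: "time": time; "joint_positions": joint angles; "joint_vel": joint speeds; "joint_torque": joint torques, N m; "ee_pos": TCP position; "eef_rot": TCP orientation; "ft_force": force on the tool from outside, world axes, zero at the start; "torque": the same for the moment, N m; "width": finger opening in m.
Only numpy, scipy, OpenCV 4.12 (cv2) and the standard library are available. Lean on these libraries where they do the work, as an engineer would, in place of code of your own. Each camera call takes 0.05 s, during which the arm holds its last target. There are 200 camera calls.

## Task

In the guitar workshop, tip the upright levelling beam over onto the cork rest of its board, easing it down so that it lands gently and never drops, and then push it along until its foot end is right up against the wooden stop. Use only the fingertips or the outside of the fingers: do not lift or carry the beam. Leave the two bottles and the screwdriver where they are.

Things in the scene. Friction and masses are not known exactly. Their poses are not given: they have to be found in the camera images.
- jig: Fixed plywood board on the bench, 300 x 120 x 12 mm; origin at the centre of its underside on the bench, x along its length from the stop to the rest, z up. A wooden stop crosses its -x end and a cork-topped rest crosses it at x = +35 mm; the 100 mm beyond the rest are bare.
- jig_stop (a point): Middle of the foot of the stop's working face, 12 mm above the bench (in the board's frame -130, 0, 12 mm). The stop is a hardwood strip 20 mm thick, 120 mm wide, 40 mm high above the board; its face looks along the board's +x.
- jig_rest (a point): Crown of the rest, 54 mm above the bench (in the board's frame 35, 0, 54 mm). The rest is a 30 mm wide wooden bar, 110 mm long across the board, topped by a round cork roll of radius 12 mm whose axis is 42 mm above the bench.
- beam: Loose levelling beam: closed aluminium box tube with flat black end caps, 30 (its x) x 50 (its y) x 220 mm (its z), 0.22 to 0.35 kg, centre of mass at its middle. It stands on the board 4 to 12 mm in front of the stop, its x axis along the board's x within 0.1 rad. Origin: centre of its lower end face, 12 mm above the bench. A brown abrasive strip covers its -x face, which ends up on top.
- beam_heel (a point): Middle of the beam's lower -x edge (beam frame -15, 0, 0 mm): the edge that finally touches the stop, being then the upper edge of the foot end. The beam tips towards +x about its opposite lower edge, passes its balance at 8 degrees, and that edge grips the board by friction but may creep back towards the stop.
- beam_top (a point): Centre of the beam's upper end face (beam frame 0, 0, 220 mm), which comes down beyond the rest. Once home the beam slopes about 15 degrees up to this end, which overhangs the rest by about 45 mm. Pushed level, low on this end, it may rise off the rest: push down along its slope.
- amber_mid (a point): Bystander: loose amber glass bottle with a black cap, 42 mm across and 85 mm tall, standing on the bench; point on its axis half-way up.
- glue_mid (a point): Bystander: loose white glue bottle, 36 mm across, 90 mm tall to its thin nozzle, standing on the bench; point on its axis 30 mm up.
- driver_grip (a point): Bystander: loose screwdriver with a red handle lying on the bench; the middle of its handle.
Not all that is in view belongs to the job. There is more than one size of the beam; the job needs the middle-sized.

How it is judged:
By the outcome, as a careful person would: the job done as asked, in the order asked, and still so for the second after the job is handed in, with the robot touching nothing.
It also fails if it takes over 58 s, if anything falls off the work surface, if the arm or the gripper's body presses on something with over 40 N, if the wrist force passes 120 N, or if a joint passes its speed limit or range.

## Working session

There is one attempt and no reset: what is moved stays moved. The work goes in short steps, Python scripts to look and compute and a tool call to move; the robot and the scene stay as the last step left them, time stands still between calls to the robot, and variables do not carry over. Pictures are saved under pics/ and viewed, about 8 in all and at most 12, crops included, and the job is handed in when it is done.

Besides the shell and the picture viewer there is one more tool, called by a JSON object that holds its "api" and its "payload", one argument or row to a line. play_rows: Moves the arm, as the interface text tells. Shift numbers are shares of 0.2 m and turn numbers shares of 90 degrees, none past 1 either way. Its arguments: {"type":"object","properties":{"motion":{"type":"array","items":{"type":"array","items":{"type":"number"}}},"squeeze":{"type":"number"}},"required":["motion"]}

```bash
mkdir -p pics
cat > h.py <<'E'
import numpy as np, cv2
from scipy.spatial.transform import Rotation as Ro
from bench import r, eyes, job
NAMES=["jig_stop","jig_rest","beam","beam_heel","beam_top","amber_mid","glue_mid","driver_grip"]
def save(p,name): cv2.imwrite(f"pics/{name}.png",p["image"][:,:,::-1])
def ray(p,xy):
    u=cv2.undistortPoints(np.array([[xy]],float),np.array(p["mtx"]),np.array(p["dist"]))[0,0]
    R=np.array(p["R"]);t=np.array(p["t"])
    return -R.T@t, R.T@np.array([u[0],u[1],1.])
def atz(p,xy,z):
    c,d=ray(p,xy); return c+d*(z-c[2])/d[2]
def tri(obs):
    A=np.zeros((3,3));b=np.zeros(3)
    for p,xy in obs:
        c,d=ray(p,xy);d=d/np.linalg.norm(d);M=np.eye(3)-np.outer(d,d);A+=M;b+=M@c
    return np.linalg.solve(A,b)
def proj(p,X):
    R=np.array(p["R"]);return cv2.projectPoints(np.array(X,float).reshape(-1,3),cv2.Rodrigues(R)[0],np.array(p["t"],float),np.array(p["mtx"]),np.array(p["dist"]))[0][:,0]
E
python3 - <<'E'
from h import *
np.set_printoptions(precision=4,suppress=True)
s=r.read_state();print(s["ee_pos"],s["eef_rot"],s["time"],s["width"])
P={}
for n in ["side","top"]:
    p=eyes.camera(n);save(p,n+"0");P[n]=p
    c,_=ray(p,(256,192));print(n,"cam",c)
    for k in NAMES:
        for d in eyes.landmark_of(p,k)[:4]: print(n,k,round(d["p"],2),np.round(d["xy"],1))
im=np.hstack([cv2.resize(P[n]["image"],(400,300)) for n in ["side","top"]])
E
```

```text
[0.1987 0.5921 0.2217] [ 0.1612  0.9869 -0.0007 -0.0001] 0.0 0.08712079446471127
side cam [0.3467 0.5009 0.727 ]
side jig_stop 0.68 [261.5 224.2]
side jig_rest 0.8 [238.1 271.9]
side jig_rest 0.69 [322.4 245.6]
side jig_rest 0.41 [256.2 227. ]
side beam 0.63 [292.9 201.1]
side beam 0.61 [218.2 196.1]
side beam_heel 0.95 [214.7 202.5]
side beam_heel 0.91 [257.4 230.5]
side beam_heel 0.59 [301.6 206.6]
side beam_top 0.74 [303.2  89.7]
side beam_top 0.73 [214.7 143.9]
side beam_top 0.62 [253.1 153.4]
side amber_mid 0.69 [182.9 205.3]
side glue_mid 0.62 [155.6 281.3]
side driver_grip 0.69 [321.6 245.9]
top cam [0.4645 0.0007 1.0628]
top jig_stop 0.83 [271.8 205.5]
top jig_stop 0.61 [266.3 203.6]
top jig_stop 0.26 [273.6 189.5]
top jig_rest 0.76 [201.8 207.9]
top beam 0.74 [264.1 203.2]
top beam 0.58 [328.  223.7]
top beam 0.57 [295.  152.4]
top beam_heel 0.86 [270.1 201.3]
top beam_heel 0.82 [325.5 231.7]
top beam_heel 0.63 [294.  151.5]
top beam_top 0.87 [271.7 186.6]
top beam_top 0.59 [360.7 209. ]
top beam_top 0.58 [305.9 132.3]
top amber_mid 0.72 [256.7 130.7]
top glue_mid 0.59 [172.9 148.2]
top glue_mid 0.28 [216.4 212.6]
top glue_mid 0.17 [273.5 189.4]
top driver_grip 0.92 [278.5 270.8]
```

View pics/side0.png

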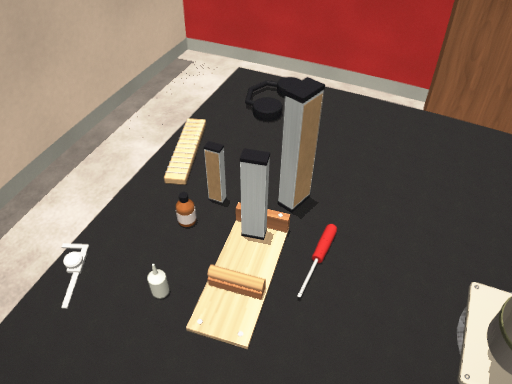

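View pics/top0.png

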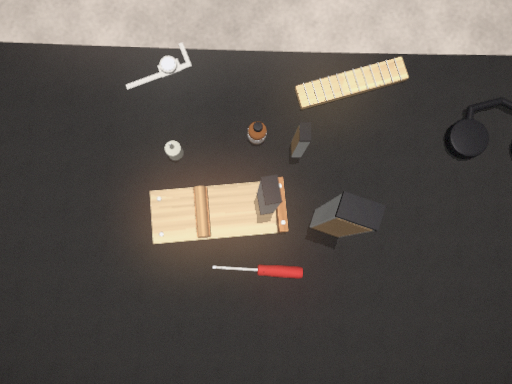

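Candidates for the beam are the small one at side (215,175), the one on the board at side (255,195) / top (267,200), and the large one at side (300,150). The one on the board in front of the stop is the middle-sized, so it fits. I'll enlarge it to confirm and measure the poses.

Run:
```python
from h import *
np.set_printoptions(precision=4,suppress=True)
s=eyes.camera("side");t=eyes.camera("top")
a=cv2.resize(s["image"][130:345,180:330],(520,745//1))[:, :]
a=cv2.resize(s["image"][130:345,180:330],(415,595),interpolation=cv2.INTER_CUBIC)
b=cv2.resize(t["image"][165:255,140:300],(384,216),interpolation=cv2.INTER_CUBIC)
c=np.zeros((595,384,3),np.uint8);c[:216]=b
# hsv-based mask of board in top
p={"image":np.hstack([a,c])};save(p,"crop1")
print("stop",tri([(s,(261.5,224.2)),(t,(271.8,205.5))]), "stop t@.012",atz(t,(271.8,205.5),.012))
print("rest",tri([(s,(238.1,271.9)),(t,(201.8,207.9))]),atz(t,(201.8,207.9),.054))
print("heel",tri([(s,(257.4,230.5)),(t,(270.1,201.3))]))
print("top",tri([(s,(253.1,153.4)),(t,(271.7,186.6))]))
print("amber",tri([(s,(182.9,205.3)),(t,(256.7,130.7))]))
print("glue",tri([(s,(155.6,281.3)),(t,(172.9,148.2))]))
print("driver",tri([(s,(321.6,245.9)),(t,(278.5,270.8))]))
print("board corners top",[atz(t,q,.012) for q in [(150,190),(152,243)]])
print("bigbeam top",tri([(s,(303.2,89.7)),(t,(360.7,209))]),"small",tri([(s,(214.7,143.9)),(t,(305.9,132.3))]))
for k in ["jig","beam"]:
  for n,p in (("s",s),("t",t)):
    for d in eyes.regions_of(p,k)[:3]:
      m=d["region"].astype(np.uint8);cs=max(cv2.findContours(m,0,2)[0],key=cv2.contourArea)
      print(k,n,round(d["p"],2),np.round(d["xy"]),m.sum(),cv2.boxPoints(cv2.minAreaRect(cs)).round().tolist())
```

```text
stop [ 0.5745 -0.0688  0.0261] stop t@.012 [ 0.5778 -0.0693  0.012 ]
rest [0.5612 0.0839 0.0535] [0.565  0.0851 0.054 ]
heel [ 0.585  -0.0669  0.0023]
top [ 0.5881 -0.054   0.2325]
amber [ 0.743  -0.03    0.0495]
glue [0.7013 0.156  0.03  ]
driver [ 0.4341 -0.0864  0.0003]
board corners top [array([0.6074, 0.2062, 0.012 ]), array([0.4886, 0.1965, 0.012 ])]
bigbeam top [ 0.5443 -0.1958  0.3013] small [ 0.708  -0.1241  0.1661]
jig s 0.6 [239. 282.] 7617 [[184.0, 330.0], [231.0, 194.0], [294.0, 216.0], [247.0, 352.0]]
jig t 0.76 [212. 216.] 6553 [[148.0, 189.0], [284.0, 176.0], [289.0, 231.0], [153.0, 245.0]]
beam s 0.95 [218. 168.] 1181 [[202.0, 141.0], [224.0, 140.0], [227.0, 203.0], [206.0, 204.0]]
beam s 0.65 [252. 190.] 2390 [[237.0, 238.0], [240.0, 148.0], [269.0, 149.0], [266.0, 239.0]]
beam s 0.56 [301. 139.] 4257 [[269.0, 208.0], [287.0, 75.0], [325.0, 80.0], [307.0, 213.0]]
beam t 0.89 [300. 144.] 552 [[284.0, 153.0], [301.0, 118.0], [317.0, 126.0], [300.0, 161.0]]
beam t 0.68 [268. 190.] 734 [[258.0, 175.0], [280.0, 175.0], [280.0, 213.0], [258.0, 213.0]]
```

View pics/crop1.png

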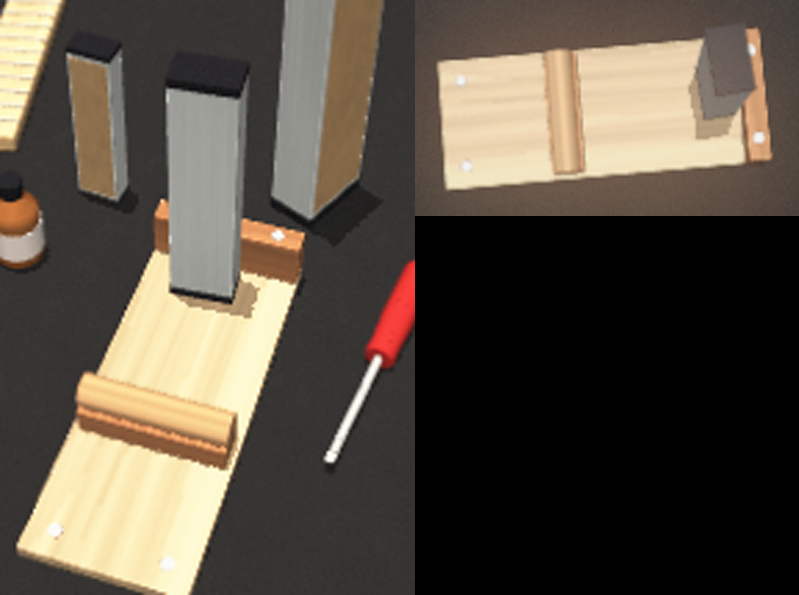

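The beam on the board is the middle-sized one: it stands in front of the stop, with the smaller and larger ones off the board. Next I'll fit the board and beam poses by least squares from the corners read off the crop.

Run:
```python
from h import *
from scipy.optimize import least_squares
np.set_printoptions(precision=4,suppress=True)
s=eyes.camera("side");t=eyes.camera("top")
def W(q,X): 
    c,n=np.cos(q[2]),np.sin(q[2]);X=np.atleast_2d(X)
    return np.c_[q[0]+c*X[:,0]-n*X[:,1],q[1]+n*X[:,0]+c*X[:,1],X[:,2]]
def fit(obs,q0):
    f=lambda q:np.concatenate([(proj(p,W(q,X))-np.array(xy)).ravel() for p,X,xy in obs])
    o=least_squares(f,q0,loss="soft_l1");print(o.x,o.fun.round(1));return o.x
J=[(t,[.15,-.06,.012],(149.6,190.8)),(t,[.15,.06,.012],(153.3,243.3)),(t,[-.15,.06,.052],(287.9,231.7)),(t,[-.15,-.06,.052],(283.8,177.5)),
(t,[.035,0,.054],(201.8,207.9)),(s,[.15,-.06,.012],(186.5,328)),(s,[.035,0,.054],(238.1,271.9)),(t,[-.13,.06,.052],(277.5,232.5))]
j=fit(J,[.56,.05,1.65])
B=[(s,[.015,-.025,.012],(241.4,235.9)),(s,[.015,.025,.012],(265.7,238.4)),(s,[-.015,-.025,.232],(243.2,149.2)),(s,[-.015,.025,.232],(270.3,153.5)),
(t,[.015,-.025,.232],(261.7,176.7)),(t,[-.015,-.025,.232],(277.5,175.4)),(t,[-.015,.025,.232],(280.8,203.3)),(t,[.015,.025,.232],(267.9,205.8))]
b=fit(B,[.58,-.06,1.65])
c,n=np.cos(j[2]),np.sin(j[2]);d=b[:2]-j[:2]
print("beam in jig",c*d[0]+n*d[1],-n*d[0]+c*d[1],b[2]-j[2])
# big beam top corners
print("big top",[atz(t,q,.30)[:2] for q in [(342,193),(383,203),(372,230),(335,217)]])
```

```text
[0.5616 0.0516 1.6727] [ 0.1 -0.2 -0.5  0.6  0.8  0.1 -0.3 -0.3 -0.7  3.2 -0.3 -2.1 -1.1  1.
  2.   0. ]
[ 0.5818 -0.0533  1.7621] [ 0.7 -0.7 -1.2  0.9  1.5 -1.4  0.6 -1.8 -1.1  1.3 -0.5 -0.2  1.2 -0.9
 -2.4 -0.6]
beam in jig -0.10642751852207111 -0.009507262890586747 0.08944885972843086
big top [array([ 0.5699, -0.1657]), array([ 0.5547, -0.2329]), array([ 0.5099, -0.2142]), array([ 0.53  , -0.1539])]
```

```bash
cat > plan.py <<'E'
from h import *
YAW=1.762; PIV=np.array([.579,-.0386,.012])
def U(yaw): return np.array([np.cos(yaw),np.sin(yaw),0])
def tool(phi,yaw=YAW):
    y=U(yaw); z=np.array([0,0,-1.]); R=np.c_[np.cross(y,z),y,z]
    return R@Ro.from_rotvec([np.radians(phi),0,0]).as_matrix()
def Tof(F,phi,g):       # F=(u,w) front finger inner tip in pivot frame, mm -> TCP (u,w) mm
    p=np.radians(phi); return np.array(F)-g/2*np.array([np.cos(p),-np.sin(p)])
def Ffor(th,phi,s=185.):
    t,p=np.radians(th),np.radians(phi); b=np.array([np.sin(t),np.cos(t)])
    return s*b if phi>=th else 220*b-(220-s)*np.array([np.sin(p),np.cos(p)])
def world(uw,piv=None,yaw=YAW): return (PIV if piv is None else piv)+U(yaw)*uw[0]/1e3+np.array([0,0,uw[1]/1e3])
def rows(targets,start=None):
    """targets: list of (xyz,R). prints rows relative to measured pose"""
    s=r.read_state(); p0=np.array(s["ee_pos"]);R0=Ro.from_quat(s["eef_rot"])
    for p,R in targets:
        sh=R0.inv().apply(np.array(p)-p0)/.2; tr=(R0.inv()*Ro.from_matrix(R)).as_rotvec()/(np.pi/2)
        print(np.round(np.r_[sh,tr],3).tolist())
def st():
    s=r.read_state();print("t",round(s["time"],2),"p",np.round(s["ee_pos"],4),"f",np.round(s["ft_force"],1),"g",round(s["width"],4))
E
python3 - <<'E'
from plan import *
T=world((-12,185));print(T)
rows([((.199,.592,.40),Ro.from_quat(r.read_state()["eef_rot"]).as_matrix()),((.30,.44,.40),tool(0)),((T[0],T[1],.32),tool(25))])
E
```

```text
[ 0.58128049 -0.05038131  0.197     ]
[-0.002, -0.002, -0.887, 0.0, 0.0, 0.0]
[-0.722, -0.562, -0.887, 0.0, -0.0, -0.328]
[-2.836, -2.439, -0.487, 0.272, -0.072, -0.323]
```

{"api": "play_rows", "payload": {
  "motion": [
    [0,0,-0.3,0,0,0,100],
    [0,0,-0.6,0,0,0,100],
    [-0.1,-0.1,-0.88,0,0,-0.1,100],
    [-0.35,-0.3,-0.88,0,0,-0.2,100],
    [-0.6,-0.52,-0.88,0,0,-0.3,100]
  ]
}}

```text
time: 1.92
ee_pos: [0.2775, 0.4595, 0.3991]
eef_rot: [-0.076, 0.997, 0.001, 0.0]
ft_force: [1.5, -0.6, 0.7]
width: 0.0871
```

Run:
```python
from plan import *
st();T=world((-12,185))
rows([((.40,.253,.39),tool(8)),((T[0],T[1],.36),tool(25))])
```

```text
t 1.93 p [0.2775 0.4595 0.3991] f [ 1.5 -0.6  0.7] g 0.0871
[-0.448, -1.114, 0.045, 0.09, -0.001, -0.024]
[-1.112, -2.751, 0.193, 0.278, -0.005, -0.024]
```

{"api": "play_rows", "payload": {
  "motion": [
    [-0.1,-0.25,0.01,0.02,0,-0.01,100],
    [-0.2,-0.5,0.02,0.04,0,-0.02,100],
    [-0.3,-0.75,0.03,0.06,0,-0.02,100],
    [-0.4,-0.98,0.04,0.08,0,-0.02,100],
    [-0.4,-0.98,0.04,0.08,0,-0.02,100]
  ]
}}

```text
time: 2.55
ee_pos: [0.3864, 0.2755, 0.3908]
eef_rot: [-0.086, 0.994, -0.063, 0.005]
ft_force: [-0.8, 1.4, 0.2]
width: 0.0872
```

Run:
```python
from plan import *
st();T=world((-12,185))
rows([((T[0],T[1],.36),tool(25))])
```

```text
t 2.55 p [0.3864 0.2755 0.3908] f [-0.8  1.4  0.2] g 0.0872
[-0.68, -1.74, 0.375, 0.197, -0.004, -0.011]
```

{"api": "play_rows", "payload": {
  "motion": [
    [-0.1,-0.24,0.05,0.03,0,0,100],
    [-0.2,-0.48,0.1,0.07,0,0,100],
    [-0.3,-0.74,0.16,0.1,0,-0.01,100],
    [-0.39,-0.98,0.21,0.14,0,-0.01,100],
    [-0.39,-0.98,0.21,0.14,0,-0.01,100]
  ]
}}

```text
time: 3.18
ee_pos: [0.4974, 0.0939, 0.3728]
eef_rot: [-0.094, 0.98, -0.172, 0.013]
ft_force: [-1.0, 0.1, -0.4]
width: 0.0867
```

Run:
```python
from plan import *
st();T=world((-12,185))
rows([((T[0],T[1],.34),tool(25)),((T[0],T[1],.27),tool(25))])
```

```text
t 3.17 p [0.4974 0.0939 0.3728] f [-1.   0.1 -0.4] g 0.0867
[-0.276, -0.686, 0.42, 0.057, -0.004, 0.001]
[-0.279, -0.567, 0.749, 0.057, -0.004, 0.001]
```

{"api": "play_rows", "payload": {
  "motion": [
    [-0.09,-0.22,0.12,0.02,0,0,100],
    [-0.18,-0.46,0.26,0.04,0,0,100],
    [-0.28,-0.69,0.42,0.057,0,0,100],
    [-0.28,-0.63,0.58,0.057,0,0,100],
    [-0.28,-0.63,0.58,0.057,0,0,100]
  ]
}}

```text
time: 3.8
ee_pos: [0.5808, -0.0464, 0.3044]
eef_rot: [-0.096, 0.972, -0.215, 0.016]
ft_force: [0.1, 0.5, 0.3]
width: 0.0867
```

Run:
```python
from plan import *
st();T=world((-12,185))
s=eyes.camera("side");w=eyes.camera("wrist")
a=s["image"][50:300,150:370];a=cv2.resize(a,(440,500));b=cv2.resize(w["image"],(360,270));c=np.zeros((500,360,3),np.uint8);c[:270]=b
save({"image":np.hstack([a,c])},"above")
rows([((T[0],T[1],.24),tool(25)),(T,tool(25))])
```

```text
t 3.8 p [ 0.5808 -0.0464  0.3044] f [0.1 0.5 0.3] g 0.0867
[0.006, 0.124, 0.314, 0.001, -0.001, 0.004]
[0.005, 0.215, 0.509, 0.001, -0.001, 0.004]
```

View pics/above.png

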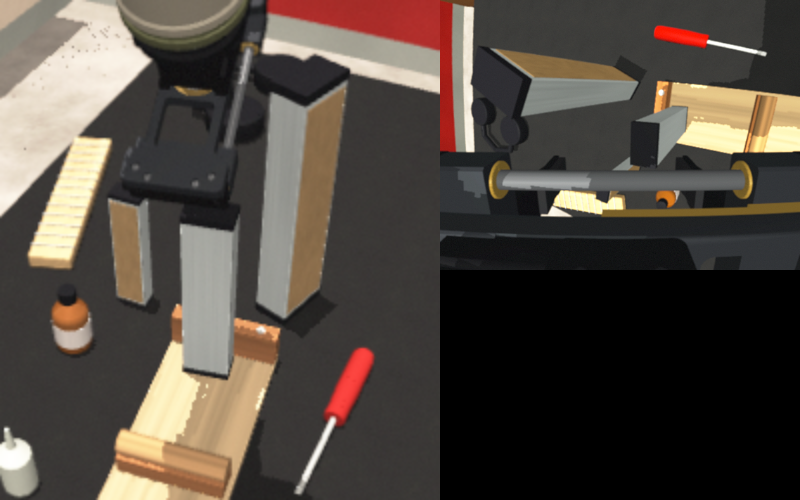

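Run:
```python
from plan import *
np.set_printoptions(precision=1,suppress=True)
w=eyes.camera("wrist");s=r.read_state();R=Ro.from_quat(s["eef_rot"]).as_matrix();p=np.array(s["ee_pos"])
print("tips(rear,front)",proj(w,[p-R[:,1]*.0435,p+R[:,1]*.0435]))
u=U(YAW);v=np.array([-u[1],u[0],0]);P=PIV
for n,z in (("top",.232),("foot",.012)):
  C=[P-u*a+v*b+np.array([0,0,z-.012]) for a in (0,.03) for b in (-.025,.025)]
  print(n,"front-,front+,rear-,rear+",proj(w,C).tolist())
im=w["image"].copy()
for q in proj(w,C0:=[P-u*a+v*b+np.array([0,0,.22]) for a in (0,.03) for b in (-.025,.025)]): cv2.circle(im,tuple(int(round(x)) for x in q),2,(255,0,0),-1)
for q in proj(w,[p-R[:,1]*.0435,p+R[:,1]*.0435]): cv2.circle(im,tuple(int(round(x)) for x in q),2,(0,255,0),-1)
save({"image":cv2.resize(im[130:300,100:400],(780,442))},"wrist1")
```

```text
tips(rear,front) [[176.5 236.6]
 [331.  236.9]]
top front-,front+,rear-,rear+ [[304.6966484626414, 234.19907816854925], [307.7834023954341, 171.10741925855925], [269.3701803314257, 228.47276478604326], [270.52819002383455, 168.13072146420083]]
foot front-,front+,rear-,rear+ [[348.460507057178, 183.45008458097652], [351.15487943314656, 147.97571096140314], [327.46575891870435, 181.50240256069972], [329.5596516662322, 146.8631473058445]]
```

View pics/wrist1.png

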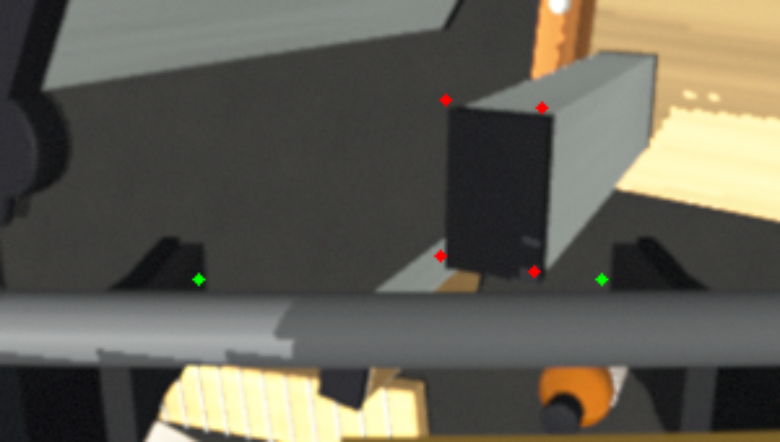

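```bash
sed -i 's/PIV=np.array(.*/PIV=np.array([.581,-.036,.012])/' plan.py
python3 - <<'E'
from plan import *
T=world((-12,185))
rows([((T[0],T[1],.27),tool(25)),((T[0],T[1],.23),tool(25)),(T,tool(25))])
F=Ffor(1.0,25);print(F)
rows([(world(Tof(F,25,52)),tool(25))])
E
```

```text
[-0.004, 0.073, 0.175, 0.001, -0.001, 0.004]
[-0.005, 0.158, 0.357, 0.001, -0.001, 0.004]
[-0.006, 0.227, 0.506, 0.001, -0.001, 0.004]
[  3.22869519 184.9718236 ]
[-0.005, 0.166, 0.474, 0.001, -0.001, 0.004]
```

{"api": "play_rows", "payload": {
  "motion": [
    [0,0.07,0.17,0,0,0,100],
    [0,0.15,0.34,0,0,0,100],
    [0,0.22,0.49,0,0,0,100],
    [0,0.2,0.49,0,0,0,80],
    [0,0.18,0.48,0,0,0,65]
  ],
  "squeeze": 5
}}

```text
time: 4.58
ee_pos: [0.5838, -0.0558, 0.2066]
eef_rot: [-0.095, 0.972, -0.215, 0.019]
ft_force: [0.7, -0.3, 0.6]
width: 0.0744
```

Run:
```python
from plan import *
np.set_printoptions(precision=1,suppress=True)
st()
w=eyes.camera("wrist");s=eyes.camera("side")
b=cv2.resize(w["image"][100:300,100:420],(480,300));a=s["image"][60:260,150:363];a=cv2.resize(a,(319,300))
save({"image":np.hstack([a,b])},"straddle")
F=Ffor(1.0,25);rows([(world(Tof(F,25,52)),tool(25))])
```

```text
t 4.58 p [ 0.6 -0.1  0.2] f [ 0.7 -0.3  0.6] g 0.0744
[-0.004, -0.002, -0.005, 0.001, -0.0, 0.002]
```

View pics/straddle.png

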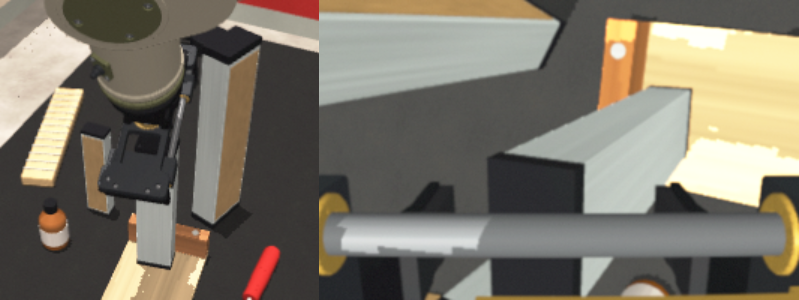

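{"api": "play_rows", "payload": {
  "motion": [
    [0,0,0,0,0,0,62],
    [0,0,0,0,0,0,58],
    [0,0,0,0,0,0,55],
    [0,0,0,0,0,0,55]
  ]
}}

```text
time: 5.18
ee_pos: [0.5827, -0.056, 0.2042]
eef_rot: [-0.095, 0.972, -0.215, 0.018]
ft_force: [-1.1, 0.5, -0.4]
width: 0.0484
```

```bash
cat >> plan.py <<'E'
def tip(ths,g,phi=lambda t:25+.5*t,s=185.):
    rows([(world(Tof(Ffor(t,phi(t),s),phi(t),g)),tool(phi(t))) for t in ths])
E
python3 - <<'E'
from plan import *
st();tip([1,2.5,4,5.5,7,8.5],50)
E
```

```text
t 5.17 p [ 0.5827 -0.056   0.2042] f [-1.1  0.5 -0.4] g 0.0484
[-0.01, -0.005, -0.017, 0.006, -0.003, 0.003]
[-0.01, 0.018, -0.028, 0.015, -0.002, 0.003]
[-0.01, 0.04, -0.039, 0.023, -0.002, 0.003]
[-0.011, 0.063, -0.049, 0.031, -0.002, 0.003]
[-0.011, 0.086, -0.058, 0.04, -0.002, 0.003]
[-0.011, 0.109, -0.067, 0.048, -0.002, 0.003]
```

{"api": "play_rows", "payload": {
  "motion": [
    [0,0.018,-0.028,0.015,0,0,55],
    [0,0.04,-0.039,0.023,0,0,55],
    [0,0.063,-0.049,0.031,0,0,55],
    [0,0.086,-0.058,0.04,0,0,55],
    [0,0.109,-0.067,0.048,0,0,55]
  ]
}}

```text
time: 5.8
ee_pos: [0.5778, -0.0305, 0.2071]
eef_rot: [-0.095, 0.963, -0.252, 0.022]
ft_force: [0.1, 0.3, 0.3]
width: 0.0477
```

Run:
```python
from plan import *
st();tip([8.5,10,11.5,13,14.5,16],49)
```

```text
t 5.8 p [ 0.5778 -0.0305  0.2071] f [0.1 0.3 0.3] g 0.0477
[-0.011, 0.0, 0.001, -0.0, -0.002, 0.003]
[-0.011, 0.023, -0.009, 0.008, -0.002, 0.003]
[-0.011, 0.046, -0.019, 0.016, -0.002, 0.004]
[-0.011, 0.069, -0.027, 0.025, -0.002, 0.004]
[-0.011, 0.093, -0.035, 0.033, -0.002, 0.004]
[-0.011, 0.116, -0.043, 0.041, -0.002, 0.004]
```

{"api": "play_rows", "payload": {
  "motion": [
    [0,0.018,-0.007,0.006,0,0,55],
    [0,0.034,-0.014,0.012,0,0,55],
    [0,0.05,-0.02,0.018,0,0,55],
    [0,0.066,-0.026,0.024,0,0,55],
    [0,0.082,-0.031,0.029,0,0,55]
  ]
}}

```text
time: 6.42
ee_pos: [0.5745, -0.0138, 0.2046]
eef_rot: [-0.094, 0.957, -0.274, 0.024]
ft_force: [0.0, 0.3, 0.7]
width: 0.0478
```

Run:
```python
from plan import *
np.set_printoptions(precision=1,suppress=True)
st()
w=eyes.camera("wrist");s=eyes.camera("side")
b=cv2.resize(w["image"][100:300,100:420],(480,300));a=s["image"][100:300,150:363];a=cv2.resize(a,(319,300))
save({"image":np.hstack([a,b])},"tip14")
tip([14,16,18,20,22,24],49)
```

```text
t 6.42 p [ 0.6 -0.   0.2] f [0.  0.3 0.7] g 0.0478
[-0.011, 0.002, -0.002, 0.002, -0.002, 0.004]
[-0.011, 0.032, -0.013, 0.013, -0.002, 0.004]
[-0.011, 0.064, -0.024, 0.024, -0.002, 0.004]
[-0.011, 0.095, -0.033, 0.035, -0.002, 0.004]
[-0.011, 0.127, -0.041, 0.046, -0.002, 0.004]
[-0.012, 0.159, -0.048, 0.057, -0.002, 0.004]
```

View pics/tip14.png

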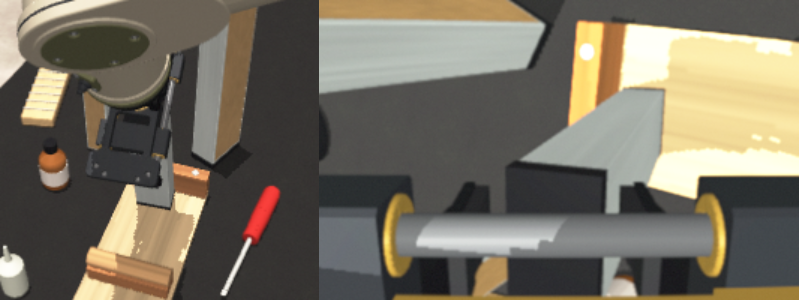

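{"api": "play_rows", "payload": {
  "motion": [
    [-0.002,0.032,-0.013,0.013,0,0,55],
    [-0.004,0.064,-0.024,0.024,0,0,55],
    [-0.006,0.095,-0.033,0.035,0,0,55],
    [-0.008,0.127,-0.041,0.046,0,0,55],
    [-0.01,0.159,-0.048,0.057,0,0,55]
  ]
}}

```text
time: 7.15
ee_pos: [0.5702, 0.0184, 0.1958]
eef_rot: [-0.093, 0.944, -0.316, 0.028]
ft_force: [-0.9, 0.2, -0.7]
width: 0.0482
```

Run:
```python
from plan import *
st();tip([26,28,30,32,34],49)
```

```text
t 7.15 p [0.5702 0.0184 0.1958] f [-0.9  0.2 -0.7] g 0.0482
[-0.002, 0.033, -0.009, 0.011, -0.002, 0.004]
[-0.002, 0.064, -0.017, 0.022, -0.002, 0.004]
[-0.002, 0.096, -0.024, 0.033, -0.002, 0.004]
[-0.002, 0.129, -0.029, 0.044, -0.002, 0.004]
[-0.002, 0.161, -0.034, 0.055, -0.002, 0.004]
```

{"api": "play_rows", "payload": {
  "motion": [
    [0,0.033,-0.009,0.011,0,0,55],
    [0,0.064,-0.017,0.022,0,0,55],
    [0,0.096,-0.024,0.033,0,0,55],
    [0,0.129,-0.029,0.044,0,0,55],
    [0,0.161,-0.034,0.055,0,0,55]
  ]
}}

```text
time: 7.78
ee_pos: [0.5643, 0.0474, 0.1818]
eef_rot: [-0.091, 0.929, -0.357, 0.032]
ft_force: [-0.6, -0.7, -0.5]
width: 0.0476
```

Run:
```python
from plan import *
st();tip([36,38,40,42,44],49)
```

```text
t 7.78 p [0.5643 0.0474 0.1818] f [-0.6 -0.7 -0.5] g 0.0476
[-0.003, 0.033, -0.007, 0.011, -0.001, 0.004]
[-0.003, 0.065, -0.012, 0.022, -0.001, 0.004]
[-0.003, 0.097, -0.015, 0.033, -0.001, 0.004]
[-0.003, 0.13, -0.018, 0.044, -0.001, 0.004]
[-0.004, 0.162, -0.02, 0.056, -0.001, 0.004]
```

{"api": "play_rows", "payload": {
  "motion": [
    [0,0.033,-0.007,0.011,0,0,55],
    [0,0.065,-0.012,0.022,0,0,55],
    [0,0.097,-0.015,0.033,0,0,55],
    [0,0.13,-0.018,0.044,0,0,55],
    [0,0.162,-0.02,0.056,0,0,55]
  ]
}}

```text
time: 8.4
ee_pos: [0.5591, 0.0736, 0.1631]
eef_rot: [-0.09, 0.912, -0.397, 0.036]
ft_force: [-0.4, -0.7, -1.3]
width: 0.0478
```

Run:
```python
from plan import *
st()
w=eyes.camera("wrist");s=eyes.camera("side")
b=cv2.resize(w["image"][100:300,100:420],(480,300));a=s["image"][120:320,150:363];a=cv2.resize(a,(319,300))
save({"image":np.hstack([a,b])},"tip44")
tip([44,46,48,50,52,54],49)
```

```text
t 8.4 p [0.5591 0.0736 0.1631] f [-0.4 -0.7 -1.3] g 0.0478
[-0.005, -0.005, 0.0, -0.0, -0.001, 0.005]
[-0.005, 0.027, -0.003, 0.011, -0.001, 0.005]
[-0.005, 0.06, -0.005, 0.022, -0.001, 0.005]
[-0.005, 0.092, -0.006, 0.033, -0.001, 0.005]
[-0.006, 0.127, -0.006, 0.044, -0.001, 0.005]
[-0.006, 0.163, -0.004, 0.055, -0.001, 0.005]
```

View pics/tip44.png

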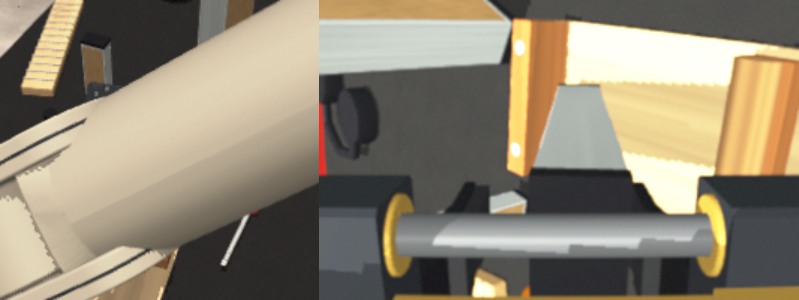

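{"api": "play_rows", "payload": {
  "motion": [
    [0,0.018,-0.001,0.008,0,0,55],
    [0,0.043,-0.004,0.017,0,0,55],
    [0,0.068,-0.005,0.025,0,0,55],
    [0,0.092,-0.006,0.033,0,0,55],
    [0,0.12,-0.006,0.042,0,0,55]
  ]
}}

```text
time: 9.12
ee_pos: [0.5557, 0.0904, 0.1464]
eef_rot: [-0.089, 0.899, -0.427, 0.039]
ft_force: [-0.1, 0.4, -0.8]
width: 0.0477
```

Run:
```python
from plan import *
st();tip([51.6,53,54.5,56,57.5,59],49)
```

```text
t 9.12 p [0.5557 0.0904 0.1464] f [-0.1  0.4 -0.8] g 0.0477
[-0.004, 0.006, -0.001, -0.0, -0.001, 0.004]
[-0.004, 0.031, -0.001, 0.008, -0.001, 0.004]
[-0.004, 0.057, -0.002, 0.016, -0.001, 0.004]
[-0.005, 0.084, -0.001, 0.024, -0.001, 0.004]
[-0.005, 0.11, 0.0, 0.033, -0.001, 0.004]
[-0.005, 0.137, 0.002, 0.041, -0.001, 0.004]
```

{"api": "play_rows", "payload": {
  "motion": [
    [0,0.028,-0.001,0.008,0,0,55],
    [0,0.055,-0.001,0.016,0,0,55],
    [0,0.082,-0.001,0.024,0,0,55],
    [0,0.11,0,0.033,0,0,55],
    [0,0.137,0.002,0.041,0,0,55]
  ]
}}

```text
time: 9.75
ee_pos: [0.5523, 0.1072, 0.1248]
eef_rot: [-0.087, 0.885, -0.456, 0.042]
ft_force: [-0.2, 0.4, -0.4]
width: 0.048
```

Run:
```python
from plan import *
st();tip([59,60.5,62,63.3,64.6,66],49)
```

```text
t 9.75 p [0.5523 0.1072 0.1248] f [-0.2  0.4 -0.4] g 0.048
[-0.005, -0.001, 0.0, 0.0, -0.001, 0.004]
[-0.005, 0.025, 0.001, 0.008, -0.001, 0.004]
[-0.005, 0.052, 0.003, 0.017, -0.0, 0.004]
[-0.005, 0.074, 0.005, 0.024, -0.0, 0.004]
[-0.006, 0.097, 0.008, 0.031, -0.0, 0.004]
[-0.006, 0.121, 0.011, 0.039, -0.0, 0.004]
```

{"api": "play_rows", "payload": {
  "motion": [
    [0,0.022,0.001,0.007,0,0,55],
    [0,0.044,0.002,0.014,0,0,55],
    [0,0.066,0.004,0.021,0,0,55],
    [0,0.088,0.007,0.028,0,0,55],
    [0,0.105,0.009,0.034,0,0,55]
  ]
}}

```text
time: 10.38
ee_pos: [0.5501, 0.1176, 0.1067]
eef_rot: [-0.086, 0.872, -0.479, 0.044]
ft_force: [0.2, 0.1, -0.5]
width: 0.0477
```

Run:
```python
from plan import *
st()
w=eyes.camera("wrist");b=cv2.resize(w["image"],(640,480))
save({"image":b},"tip65")
tip([65,66,67,68,69,70,71,72,73,74],49)
```

```text
t 10.38 p [0.5501 0.1176 0.1067] f [ 0.2  0.1 -0.5] g 0.0477
[-0.007, -0.004, -0.001, -0.001, -0.0, 0.005]
[-0.007, 0.014, 0.001, 0.005, -0.0, 0.005]
[-0.007, 0.031, 0.003, 0.01, -0.0, 0.005]
[-0.007, 0.049, 0.005, 0.016, -0.0, 0.005]
[-0.007, 0.066, 0.008, 0.021, -0.0, 0.005]
[-0.007, 0.083, 0.011, 0.027, -0.0, 0.005]
[-0.008, 0.101, 0.014, 0.033, -0.0, 0.005]
[-0.008, 0.118, 0.017, 0.038, -0.0, 0.005]
[-0.008, 0.135, 0.021, 0.044, -0.0, 0.005]
[-0.008, 0.152, 0.025, 0.049, -0.0, 0.005]
```

View pics/tip65.png

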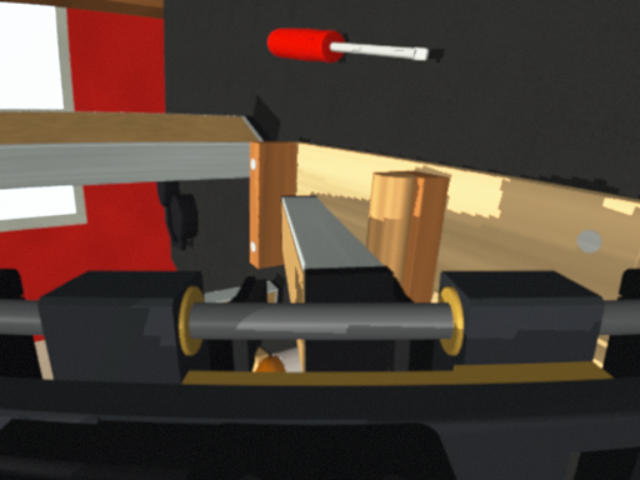

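{"api": "play_rows", "payload": {
  "motion": [
    [0,0.014,0.001,0.005,0,0,55],
    [0,0.031,0.003,0.01,0,0,55],
    [0,0.049,0.005,0.016,0,0,55],
    [0,0.066,0.008,0.021,0,0,55],
    [0,0.083,0.011,0.027,0,0,55]
  ]
}}

```text
time: 11.05
ee_pos: [0.5487, 0.1245, 0.0916]
eef_rot: [-0.085, 0.862, -0.498, 0.046]
ft_force: [0.4, 0.6, -0.8]
width: 0.0478
```

Run:
```python
from plan import *
st();tip([70,70.8,71.6,72.4,73.2,74,75,76],49)
```

```text
t 11.05 p [0.5487 0.1245 0.0916] f [ 0.4  0.6 -0.8] g 0.0478
[-0.006, 0.004, -0.0, 0.0, -0.0, 0.004]
[-0.006, 0.018, 0.002, 0.005, -0.0, 0.004]
[-0.006, 0.032, 0.004, 0.009, -0.0, 0.004]
[-0.006, 0.046, 0.006, 0.014, -0.0, 0.004]
[-0.006, 0.059, 0.009, 0.018, -0.0, 0.004]
[-0.006, 0.073, 0.011, 0.023, -0.0, 0.004]
[-0.007, 0.09, 0.015, 0.028, -0.0, 0.004]
[-0.007, 0.107, 0.019, 0.034, -0.0, 0.004]
```

{"api": "play_rows", "payload": {
  "motion": [
    [0,0.016,0.002,0.005,0,0,55],
    [0,0.028,0.004,0.009,0,0,55],
    [0,0.04,0.006,0.014,0,0,55],
    [0,0.05,0.008,0.016,0,0,55],
    [0,0.059,0.009,0.018,0,0,55]
  ]
}}

```text
time: 11.68
ee_pos: [0.5479, 0.1286, 0.0807]
eef_rot: [-0.085, 0.855, -0.51, 0.047]
ft_force: [0.5, -0.1, -0.6]
width: 0.0482
```

Run:
```python
from plan import *
np.set_printoptions(precision=3,suppress=True)
st()
w=eyes.camera("wrist");b=cv2.resize(w["image"][100:300,150:450],(780,520),interpolation=cv2.INTER_CUBIC)
save({"image":b},"tip73")
tip([73.2,74,75,76],49)
for k in ["beam_heel","beam_top","jig_stop"]:
  for d in eyes.landmark_of(w,k)[:2]: print(k,d["p"],d["xy"])
```

```text
t 11.68 p [0.548 0.129 0.081] f [ 0.5 -0.1 -0.6] g 0.0482
[-0.007, 0.0, -0.001, 0.0, -0.0, 0.004]
[-0.007, 0.014, 0.002, 0.005, -0.0, 0.004]
[-0.007, 0.031, 0.005, 0.01, -0.0, 0.004]
[-0.007, 0.048, 0.008, 0.016, -0.0, 0.004]
beam_heel 0.95 [214.2, 177.9]
beam_heel 0.94 [205.8, 103.8]
beam_top 0.62 [263.3, 272.3]
jig_stop 0.66 [227.8, 163.5]
```

View pics/tip73.png

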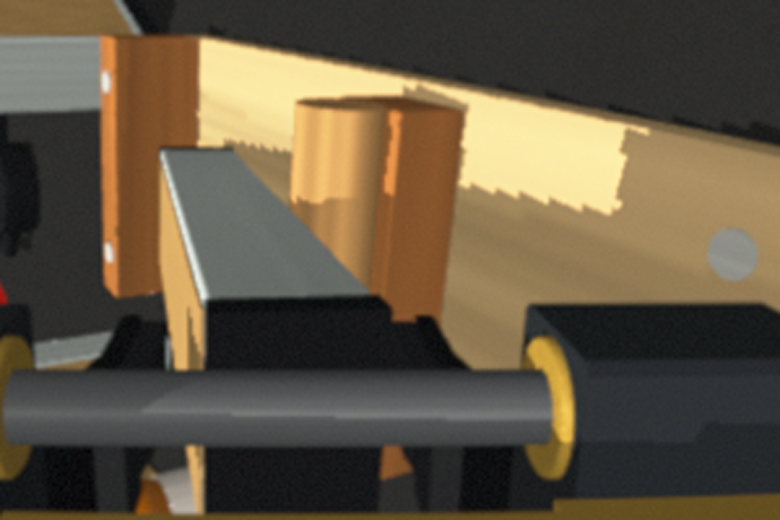

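```bash
cat >> plan.py <<'E'
from scipy.optimize import least_squares
JIG=np.array([.5616,.0516,1.6727])
def beamfit(w,obs,q0):
    """obs: list (name idx (face: 0 front/1 rear, end 0 foot/1 top, side +-1), px). q=(dx,dy of pivot mm, yaw off deg, theta deg)"""
    def X(q):
        y=YAW+np.radians(q[2]);u=U(y);v=np.array([-u[1],u[0],0]);t=np.radians(q[3]);k=np.array([0,0,1.])
        b=np.sin(t)*u+np.cos(t)*k;n=-np.cos(t)*u+np.sin(t)*k;P=PIV+q[0]/1e3*u+q[1]/1e3*v
        return np.array([P+.22*e*b+.03*f*n+.025*sd*v for (f,e,sd),_ in obs])
    o=least_squares(lambda q:np.r_[(proj(w,X(q))-np.array([p for _,p in obs])).ravel(),np.array(q[:3])/[8,4,3]],q0)
    return o.x,o.fun
E
python3 - <<'E'
from plan import *
np.set_printoptions(precision=2,suppress=True)
w=eyes.camera("wrist")
q,f=beamfit(w,[((1,1,1),(229.6,215.4)),((0,1,1),(297.3,214.6)),((1,0,1),(212.3,157.7)),((0,0,1),(240.4,157.7))],[0,0,0,71])
print(q,f)
# rest crown line in image, for reference
j=JIG;u=U(j[2]);v=np.array([-u[1],u[0],0])
c=np.array([j[0],j[1],0])
print("crown end",proj(w,[c+.035*u+.055*v+[0,0,.054], c+.047*u*1+.055*v+[0,0,.042]]))
d=PIV+q[0]/1e3*U(YAW)-c;print("pivot in jig mm",d@u*1e3, "expected theta", 90-np.degrees(np.arctan2(30,35-d@u*1e3)+np.arcsin(12/np.hypot(30,35-d@u*1e3))))
E
```

```text
[ 0.9  -1.92  0.88 71.3 ] [-1.25  1.46  1.31 -1.36 -0.58  0.14 -1.39 -0.45  0.11 -0.48  0.29]
crown end [[264.57 135.93]
 [289.59 138.22]]
pivot in jig mm -88.21778457632585 expected theta 70.88665616034494
```

{"api": "play_rows", "payload": {
  "motion": [
    [0,0,-0.06,0,0,0,55],
    [0,0,-0.18,0,0,0,55],
    [0,0,-0.33,0,0,0,55],
    [0,0,-0.5,0,0,0,55],
    [0,-0.1,-0.6,0,0,0,0]
  ]
}}

```text
time: 12.55
ee_pos: [0.5287, 0.2259, 0.1555]
eef_rot: [-0.086, 0.855, -0.509, 0.047]
ft_force: [1.0, 0.3, 0.7]
width: 0.0439
```

{"api": "play_rows", "payload": {
  "motion": [
    [0,-0.2,-0.1,0,0,0,0],
    [0,-0.4,-0.15,0,0,0,0],
    [0,-0.6,-0.2,0,0,0,0],
    [0,-0.6,-0.2,0,0,0,0]
  ]
}}

```text
time: 13.05
ee_pos: [0.5353, 0.2015, 0.2836]
eef_rot: [-0.083, 0.856, -0.508, 0.049]
ft_force: [0.2, -0.0, -0.5]
width: 0.006
```

Run:
```python
from plan import *
np.set_printoptions(precision=1,suppress=True)
st()
w=eyes.camera("wrist");t=eyes.camera("top")
a=cv2.resize(w["image"][40:280,100:420],(520,390),interpolation=cv2.INTER_CUBIC)
b=cv2.resize(t["image"][165:255,140:300],(520,195*3//2),interpolation=cv2.INTER_CUBIC)
save({"image":np.vstack([cv2.resize(a,(400,300)),cv2.resize(b,(400,225))]) if 0 else np.vstack([cv2.resize(w["image"][20:270,100:430],(528,400)),cv2.resize(t["image"][168:248,140:300],(528,200))][0:2])},"landed")
for n,p in (("w",w),("t",t)):
  for k in ["beam_heel","beam_top","jig_stop","jig_rest"]:
    for d in eyes.landmark_of(p,k)[:2]: print(n,k,round(d["p"],2),np.array(d["xy"]))
```

```text
t 13.05 p [0.5 0.2 0.3] f [ 0.2 -0.  -0.5] g 0.006
w beam_heel 0.96 [300.2 208.3]
w beam_heel 0.92 [313.1 159.4]
w beam_top 0.94 [120.  112.8]
w beam_top 0.73 [222.3 214.9]
w jig_stop 0.69 [315.3 149.8]
w jig_stop 0.67 [383.1 165.3]
t beam_heel 0.72 [261.6 200.2]
t beam_heel 0.7 [257.1 132. ]
t beam_top 0.96 [163.5 214.9]
t beam_top 0.92 [361.7 209.3]
t jig_stop 0.74 [275.2 206.2]
t jig_rest 0.97 [200.3 207.3]
```

View pics/landed.png

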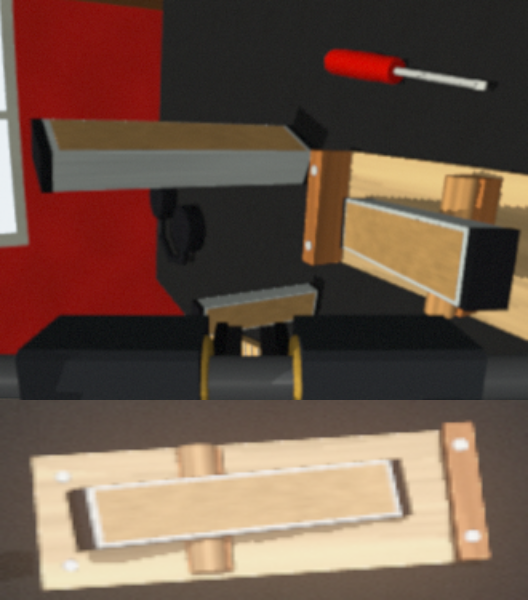

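Run:
```python
from plan import *
np.set_printoptions(precision=2,suppress=True)
w=eyes.camera("wrist");t=eyes.camera("top")
ow=[((1,1,1),(392.5,158.8)),((1,1,-1),(387.5,210.6)),((0,1,1),(423,163)),((0,1,-1),(418.8,211.9)),((1,0,1),(315.6,145)),((1,0,-1),(314.4,176))]
ot=[((1,1,-1),(166.7,202.8)),((1,1,1),(170.3,227.6)),((1,0,-1),(261.8,191.6)),((1,0,1),(264.2,213.6)),((0,1,-1),(161.2,204)),((0,1,1),(164.5,228.4))]
for o,p in ((ow,w),(ot,t)):
    q,f=beamfit(p,o,[0,0,0,71]);print(q,f)
    y=YAW+np.radians(q[2]);u=U(y);v=np.array([-u[1],u[0],0]);th=np.radians(q[3])
    P=PIV+q[0]/1e3*u+q[1]/1e3*v; b=np.sin(th)*u+np.array([0,0,np.cos(th)]);n=-np.cos(th)*u+np.array([0,0,np.sin(th)])
    print("pivot",P*1e3,"topc",(P+.22*b+.015*n)*1e3,"yaw-jig",np.degrees(y-JIG[2]))
    print("heel mid in jig u", (P+.03*n-np.r_[JIG[:2],0])@U(JIG[2])*1e3+130)
j=JIG;u=U(j[2]);v=np.array([-u[1],u[0],0]);c=np.array([j[0],j[1],0])
print("stop top edge pred t",proj(t,[c-.13*u+.06*v+[0,0,.052],c-.13*u-.06*v+[0,0,.052]]))
```

```text
[ 6.92 -0.39  1.44 69.61] [ 0.98  1.22  1.21  2.54 -0.55 -3.33 -1.99 -0.25 -0.12 -0.28  0.03 -0.07
  0.87 -0.1   0.48]
pivot [579.9  -29.16  12.  ] topc [536.76 167.14 102.73] yaw-jig 6.55608501888069
heel mid in jig u 37.41549811406806
[ 2.14  2.47  0.41 62.71] [-0.64 -0.82 -0.22 -0.74 -0.91  0.01  0.83  0.17  0.19  0.65  0.77  0.47
  0.27  0.62  0.14]
pivot [578.15 -34.39  12.  ] topc [540.98 150.56 126.18] yaw-jig 5.524827004633995
heel mid in jig u 29.08366702169235
stop top edge pred t [[279.44 232.53]
 [274.44 177.89]]
```

```bash
cat >> plan.py <<'E'
def look():
    t=eyes.camera("top");o={}
    for k,z in (("beam_heel",.040),("beam_top",.098)):
        c=[(d["p"],atz(t,d["xy"],z)) for d in eyes.landmark_of(t,k)]
        c=[(p,x) for p,x in c if .50<x[0]<.62 and -.09<x[1]<.2]
        if c: o[k]=max(c,key=lambda a:a[0])[1]
    if len(o)==2:
        d=o["beam_top"]-o["beam_heel"];print("heel",o["beam_heel"].round(4),"top",o["beam_top"].round(4),"yaw-jig deg",np.degrees(np.arctan2(d[1],d[0])-JIG[2]).round(2),"heel->stop mm",((o["beam_heel"][:2]-JIG[:2])@U(JIG[2])[:2]*1e3+130).round(1))
    else: print(o)
    return t
E
python3 - <<'E'
from plan import *
st();look();look()
P=np.array([.5793,-.033,.012]);u=U(1.78);v=np.array([-u[1],u[0],0])
a=P+u*.1795+v*.046
R=Ro.from_quat(r.read_state()["eef_rot"]).as_matrix()
rows([(np.r_[a[:2],.20],R),(np.r_[a[:2],.085],R)])
rows([(np.r_[(a-v*m)[:2],.085],R) for m in (.012,.020,.032)])
E
```

```text
t 13.65 p [0.5346 0.2015 0.2798] f [ 0.5 -0.1  0.5] g 0.0002
heel [ 0.5864 -0.0461  0.04  ] top [0.546  0.1606 0.098 ] yaw-jig deg 5.21 heel->stop mm 30.3
heel [ 0.5808 -0.0444  0.04  ] top [0.5467 0.1664 0.098 ] yaw-jig deg 3.34 heel->stop mm 32.6
[0.248, 0.211, 0.454, -0.0, -0.0, 0.0]
[0.245, 0.716, 0.728, -0.0, -0.0, 0.0]
[0.185, 0.716, 0.727, -0.0, -0.0, 0.0]
[0.145, 0.716, 0.727, -0.0, -0.0, 0.0]
[0.085, 0.717, 0.726, -0.0, -0.0, 0.0]
```

{"api": "play_rows", "payload": {
  "motion": [
    [0.12,0.1,0.22,0,0,0,0],
    [0.248,0.21,0.45,0,0,0,0],
    [0.248,0.38,0.54,0,0,0,0],
    [0.246,0.55,0.64,0,0,0,0],
    [0.245,0.716,0.728,0,0,0,0]
  ]
}}

```text
time: 14.58
ee_pos: [0.497, 0.133, 0.084]
eef_rot: [-0.085, 0.855, -0.509, 0.047]
ft_force: [0.2, 0.2, 0.6]
width: 0.0004
```

{"api": "play_rows", "payload": {
  "motion": [
    [-0.02,0,0,0,0,0,0],
    [-0.04,0,0,0,0,0,0],
    [-0.06,0,0,0,0,0,0],
    [-0.08,0,0,0,0,0,0],
    [-0.1,0,0,0,0,0,0]
  ]
}}

```text
time: 15.2
ee_pos: [0.517, 0.1371, 0.0854]
eef_rot: [-0.084, 0.855, -0.509, 0.047]
ft_force: [-0.5, 0.5, 0.2]
width: 0.0005
```

Run:
```python
from plan import *
st()
t=eyes.camera("top")
for d in eyes.regions_of(t,"beam")[:3]:
    m=d["region"].astype(np.uint8);c=max(cv2.findContours(m,0,2)[0],key=cv2.contourArea);print(d["p"],cv2.minAreaRect(c),m.sum())
look();look()
```

```text
t 15.2 p [0.517  0.1371 0.0854] f [-0.5  0.5  0.2] g 0.0005
0.97 ((346.8000183105469, 215.60000610351562), (66.40782928466797, 44.90434265136719), 18.43494987487793) 2317
0.82 ((212.99310302734375, 208.88275146484375), (25.95513343811035, 102.99842834472656), 86.633544921875) 2529
0.75 ((300.5, 139.0), (36.0, 19.0), 90.0) 548
heel [ 0.573 -0.046  0.04 ] top [0.5555 0.1612 0.098 ] yaw-jig deg -1.0 heel->stop mm 31.7
heel [ 0.5728 -0.0438  0.04  ] top [0.5511 0.1658 0.098 ] yaw-jig deg 0.08 heel->stop mm 33.9
```

Run:
```python
from plan import *
t=eyes.camera("top")
P0=np.array([.573,-.033,.012])
for dy in (-3,0,3,6):
    u=U(JIG[2]+np.radians(dy));v=np.array([-u[1],u[0],0]);th=np.radians(71);k=np.array([0,0,1.])
    b=np.sin(th)*u+np.cos(th)*k;n=-np.cos(th)*u+np.sin(th)*k
    C=[P0+.22*e*b+.03*f*n+.025*s*v for e in (0,1) for f in (0,1) for s in (-1,1)]
    print(dy,cv2.minAreaRect(proj(t,C).astype(np.float32)))
```

```text
-3 ((209.2890167236328, 205.64346313476562), (25.665382385253906, 103.37229919433594), 89.82500457763672)
0 ((209.33251953125, 208.09954833984375), (25.675159454345703, 103.36619567871094), 86.78984069824219)
3 ((209.50534057617188, 210.55429077148438), (25.680723190307617, 103.35588073730469), 83.74775695800781)
6 ((209.8076171875, 213.00108337402344), (25.681982040405273, 103.34136199951172), 80.69876861572266)
```

```bash
cat >> plan.py <<'E'
def push(fs,phi=66,off=(2,-5.7)):
    """f: mm still to go of the 23.6 mm path (home=0, negative = beyond); f>24: standing off"""
    u=U(JIG[2]);out=[]
    for f in fs:
        d=216.5+f+off[0]; z=.0838+ (min(f,23.6)*14/23.6 if f>0 else f*.27)/1e3 + max(f-23.6,0)*.35e-3 + off[1]/1e3
        out.append((np.r_[JIG[:2]+u[:2]*(d-130)/1e3,z],tool(phi,JIG[2])))
    rows(out)
E
python3 - <<'E'
from plan import *
st()
s=r.read_state();p=np.array(s["ee_pos"]);R=Ro.from_quat(s["eef_rot"]).as_matrix()
rows([(p+R[:,0]*.02,R),(p+R[:,0]*.02-R[:,2]*.12,R)]);push([60,44])
E
```

```text
t 15.65 p [0.5166 0.1369 0.0849] f [ 1.3 -0.5 -0.3] g 0.0004
[0.1, -0.0, 0.0, 0.0, 0.0, -0.0]
[0.1, 0.0, -0.6, 0.0, 0.0, -0.0]
[-0.206, 0.043, -0.292, 0.049, 0.051, 0.029]
[-0.199, 0.03, -0.208, 0.049, 0.051, 0.029]
```

{"api": "play_rows", "payload": {
  "motion": [
    [0.08,0,0,0,0,0,0],
    [0.1,0,-0.25,0,0,0,0],
    [0.05,0.02,-0.5,0.02,0.02,0.01,0],
    [-0.15,0.04,-0.5,0.05,0.05,0.03,0],
    [-0.206,0.043,-0.4,0.049,0.051,0.029,0]
  ]
}}

```text
time: 16.27
ee_pos: [0.5443, 0.219, 0.1136]
eef_rot: [-0.043, 0.837, -0.544, 0.028]
ft_force: [-0.6, -0.8, -0.4]
width: 0.0004
```

Run:
```python
from plan import *
st();push([50,44,38,34,30,26,22])
```

```text
t 16.27 p [0.5443 0.219  0.1136] f [-0.6 -0.8 -0.4] g 0.0004
[-0.001, -0.005, 0.161, -0.0, 0.001, 0.0]
[-0.001, -0.007, 0.193, -0.0, 0.001, 0.0]
[-0.001, -0.01, 0.224, -0.0, 0.001, 0.0]
[-0.0, -0.012, 0.246, -0.0, 0.001, 0.0]
[-0.0, -0.013, 0.267, -0.0, 0.001, 0.0]
[-0.0, -0.015, 0.288, -0.0, 0.001, 0.0]
[-0.0, -0.015, 0.31, -0.0, 0.001, 0.0]
```

{"api": "play_rows", "payload": {
  "motion": [
    [0,-0.002,0.1,0,0,0,0],
    [0,-0.007,0.19,0,0,0,0],
    [0,-0.01,0.22,0,0,0,0],
    [0,-0.012,0.245,0,0,0,0],
    [0,-0.013,0.267,0,0,0,0]
  ]
}}

```text
time: 16.9
ee_pos: [0.5479, 0.1688, 0.096]
eef_rot: [-0.043, 0.838, -0.543, 0.028]
ft_force: [-0.0, 0.2, -0.4]
width: 0.0005
```

Run:
```python
from plan import *
st();push([30,26,22,19,16,13,10,7]);t=look()
for d in eyes.regions_of(t,"beam")[:3]:
    m=d["region"].astype(np.uint8);c=max(cv2.findContours(m,0,2)[0],key=cv2.contourArea);print(d["p"],cv2.minAreaRect(c))
```

```text
t 16.9 p [0.5479 0.1688 0.096 ] f [-0.   0.2 -0.4] g 0.0005
[-0.008, 0.009, 0.001, 0.001, 0.001, 0.0]
[-0.008, 0.007, 0.022, 0.001, 0.001, 0.0]
[-0.008, 0.007, 0.044, 0.001, 0.001, 0.0]
[-0.008, 0.009, 0.061, 0.001, 0.001, 0.0]
[-0.008, 0.011, 0.079, 0.001, 0.001, 0.0]
[-0.008, 0.013, 0.096, 0.001, 0.001, 0.0]
[-0.008, 0.015, 0.113, 0.001, 0.001, 0.0]
[-0.008, 0.017, 0.131, 0.001, 0.001, 0.0]
heel [ 0.5712 -0.0401  0.04  ] top [0.5511 0.1627 0.098 ] yaw-jig deg -0.2 heel->stop mm 37.8
0.73 ((346.8500061035156, 215.45001220703125), (67.040283203125, 48.38284683227539), 18.434947967529297)
0.71 ((301.20001220703125, 139.60000610351562), (16.099689483642578, 37.565940856933594), 26.56505012512207)
0.56 ((212.96676635742188, 209.03565979003906), (25.364234924316406, 102.35295104980469), 88.02507019042969)
```

{"api": "play_rows", "payload": {
  "motion": [
    [-0.004,0.007,0.022,0,0,0,0],
    [-0.006,0.007,0.044,0,0,0,0],
    [-0.008,0.009,0.061,0,0,0,0],
    [-0.008,0.011,0.079,0,0,0,0],
    [-0.008,0.013,0.096,0,0,0,0]
  ]
}}

```text
time: 17.73
ee_pos: [0.5513, 0.1519, 0.0858]
eef_rot: [-0.043, 0.838, -0.544, 0.028]
ft_force: [0.0, 1.5, 3.2]
width: 0.0005
```

Run:
```python
from plan import *
st();push([13,11,9,7,5,3,1]);t=look()
for d in eyes.regions_of(t,"beam")[:3]:
    m=d["region"].astype(np.uint8);c=max(cv2.findContours(m,0,2)[0],key=cv2.contourArea);print(d["p"],cv2.minAreaRect(c))
```

```text
t 17.73 p [0.5513 0.1519 0.0858] f [0.  1.5 3.2] g 0.0005
[-0.0, 0.001, -0.003, 0.0, 0.0, -0.0]
[-0.0, 0.003, 0.009, 0.0, 0.0, -0.0]
[-0.0, 0.004, 0.02, 0.0, 0.0, -0.0]
[-0.0, 0.005, 0.032, 0.0, 0.0, -0.0]
[-0.0, 0.007, 0.043, 0.0, 0.0, -0.0]
[-0.0, 0.008, 0.055, 0.0, 0.0, -0.0]
[-0.0, 0.009, 0.066, 0.0, 0.0, -0.0]
heel [ 0.5797 -0.0583  0.04  ] top [0.5559 0.1498 0.098 ] yaw-jig deg 0.68 heel->stop mm 18.8
0.97 ((301.0, 139.0), (36.0, 20.0), 90.0)
0.89 ((346.7531433105469, 215.9483642578125), (67.45342254638672, 47.12705612182617), 17.525569915771484)
0.82 ((219.51846313476562, 207.83230590820312), (25.127918243408203, 102.453125), 86.8201675415039)
```

{"api": "play_rows", "payload": {
  "motion": [
    [0,0.003,0.011,0,0,0,0],
    [0,0.004,0.022,0,0,0,0],
    [0,0.005,0.034,0,0,0,0],
    [0,0.007,0.046,0,0,0,0],
    [0,0.008,0.058,0,0,0,0]
  ]
}}

```text
time: 18.55
ee_pos: [0.5523, 0.1421, 0.0795]
eef_rot: [-0.043, 0.838, -0.544, 0.028]
ft_force: [0.8, 2.3, 2.5]
width: 0.0004
```

Run:
```python
from plan import *
st();push([3,1,0,-2,-4,-6,-8]);t=look()
for d in eyes.regions_of(t,"beam")[:3]:
    m=d["region"].astype(np.uint8);c=max(cv2.findContours(m,0,2)[0],key=cv2.contourArea);print(d["p"],cv2.minAreaRect(c))
```

```text
t 18.55 p [0.5523 0.1421 0.0795] f [0.8 2.3 2.5] g 0.0004
[-0.0, -0.001, -0.003, 0.0, 0.0, 0.0]
[-0.0, 0.001, 0.009, 0.0, 0.0, 0.0]
[-0.0, 0.001, 0.014, 0.0, 0.0, 0.0]
[-0.0, -0.0, 0.025, 0.0, 0.0, 0.0]
[-0.0, -0.002, 0.035, 0.0, 0.0, 0.0]
[-0.0, -0.004, 0.045, 0.0, 0.0, 0.0]
[-0.0, -0.005, 0.055, 0.0, 0.0, 0.0]
heel [ 0.5829 -0.0622  0.04  ] top [0.5491 0.1401 0.098 ] yaw-jig deg 3.65 heel->stop mm 14.6
0.72 ((300.5, 139.5), (35.0, 19.0), 90.0)
0.71 ((346.7392272949219, 215.0386962890625), (67.92802429199219, 44.21477127075195), 15.52410888671875)
0.67 ((224.58065795898438, 208.20440673828125), (26.165422439575195, 104.63731384277344), 87.90474700927734)
```

{"api": "play_rows", "payload": {
  "motion": [
    [0,0.001,0.008,0,0,0,0],
    [0,0.001,0.014,0,0,0,0],
    [0,0,0.02,0,0,0,0],
    [0,0,0.026,0,0,0,0]
  ]
}}

```text
time: 19.25
ee_pos: [0.5527, 0.1407, 0.0784]
eef_rot: [-0.044, 0.838, -0.543, 0.029]
ft_force: [-6.9, 18.3, 15.0]
width: 0.0006
```

Run:
```python
from plan import *
st();push([-2,-3,-4,-6,-8]);t=look()
for d in eyes.regions_of(t,"beam")[:3]:
    m=d["region"].astype(np.uint8);c=max(cv2.findContours(m,0,2)[0],key=cv2.contourArea);print(d["p"],cv2.minAreaRect(c))
```

```text
t 19.25 p [0.5527 0.1407 0.0784] f [-6.9 18.3 15. ] g 0.0006
[0.001, -0.002, 0.016, 0.002, 0.002, 0.0]
[0.001, -0.003, 0.021, 0.002, 0.002, 0.0]
[0.001, -0.004, 0.026, 0.002, 0.002, 0.0]
[0.001, -0.006, 0.036, 0.002, 0.002, 0.0]
[0.001, -0.007, 0.046, 0.002, 0.002, 0.0]
heel [ 0.5738 -0.0727  0.04  ] top [0.5537 0.1359 0.098 ] yaw-jig deg -0.34 heel->stop mm 5.1
0.94 ((225.19882202148438, 207.5000762939453), (24.473705291748047, 101.95974731445312), 86.5526123046875)
0.67 ((301.03900146484375, 140.248779296875), (15.924211502075195, 37.99460983276367), 24.775142669677734)
0.57 ((346.73077392578125, 215.65382385253906), (67.08875274658203, 45.90684509277344), 17.744672775268555)
```

{"api": "play_rows", "payload": {
  "motion": [
    [0,0,-0.02,0,0,0,0],
    [0,0,-0.06,0,0,0,0],
    [0,0,-0.25,0,0,0,0],
    [0,0,-0.5,0,0,0,0],
    [0,-0.15,-0.7,0,0,0,0]
  ]
}}

```text
time: 20.08
ee_pos: [0.5397, 0.2546, 0.1606]
eef_rot: [-0.045, 0.837, -0.544, 0.027]
ft_force: [0.2, 0.3, 0.1]
width: 0.0006
```

{"api": "play_rows", "payload": {
  "motion": [
    [0,-0.2,-0.05,0,0,0,0],
    [0,-0.4,-0.08,0,0,0,0],
    [0,-0.6,-0.1,0,0,0,0],
    [0,-0.6,-0.1,0,0,0,0]
  ]
}}

```text
time: 20.58
ee_pos: [0.5449, 0.2212, 0.2826]
eef_rot: [-0.041, 0.838, -0.543, 0.029]
ft_force: [0.4, 1.1, 0.1]
width: 0.0
```

Run:
```python
from plan import *
st()
w=eyes.camera("wrist");t=eyes.camera("top")
save({"image":np.vstack([cv2.resize(w["image"][60:260,200:460],(468,360),interpolation=cv2.INTER_CUBIC),cv2.resize(t["image"][165:250,140:300],(468,240),interpolation=cv2.INTER_CUBIC)])},"final")
look()
d=[atz(t,e["xy"],z).round(3) for k,z in (("amber_mid",.0425),("glue_mid",.03),("driver_grip",.01)) for e in eyes.landmark_of(t,k)[:1]];print(d)
```

```text
t 20.57 p [0.5449 0.2212 0.2826] f [0.4 1.1 0.1] g 0.0
{'beam_heel': array([ 0.57505288, -0.06827169,  0.04      ])}
[array([ 0.747, -0.034,  0.042]), array([0.706, 0.155, 0.03 ])]
```

View pics/final.png

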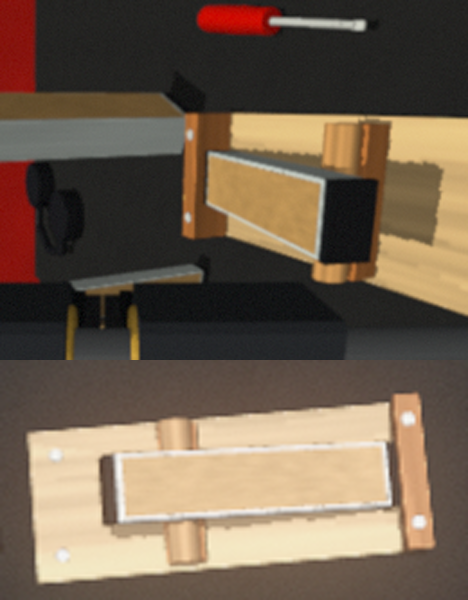

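Run:
```python
from plan import *
t=eyes.camera("top");g=t["image"].astype(np.float32)
u=U(JIG[2]);v=np.array([-u[1],u[0],0])
print("columns: mm from stop face at z=.041; r-channel")
ds=np.arange(-6,20,2.)
for vv in (-.035,-.02,-.01,0,.01,.02,.035):
    X=[np.r_[JIG[:2],.041]+u*(d-130)/1e3+v*vv for d in ds];q=proj(t,X).astype(np.float32)
    print(vv,cv2.remap(g,q[:,0],q[:,1],1)[:,0,0].round().astype(int).tolist())
for d in eyes.regions_of(t,"beam"):
    m=d["region"].astype(np.uint8);c=max(cv2.findContours(m,0,2)[0],key=cv2.contourArea);print(d["p"],cv2.minAreaRect(c))
th=np.radians(74.9);k=np.array([0,0,1.]);P=np.r_[JIG[:2],.012]+u*(8-130)/1e3
b=np.sin(th)*u+np.cos(th)*k;n=-np.cos(th)*u+np.sin(th)*k
print("home pred",cv2.minAreaRect(proj(t,[P+.22*e*b+.03*f*n+.025*s*v for e in (0,1) for f in (0,1) for s in (-1,1)]).astype(np.float32)))
for k in ("driver_grip",):
  for e in eyes.landmark_of(t,k): print(k,e)
st()
```

```text
columns: mm from stop face at z=.041; r-channel
-0.035 [213, 214, 218, 165, 133, 160, 208, 235, 239, 238, 238, 237, 235]
-0.02 [214, 215, 205, 169, 119, 97, 99, 144, 214, 234, 235, 234, 235]
-0.01 [214, 216, 227, 168, 113, 100, 99, 148, 212, 233, 234, 233, 233]
0 [218, 222, 217, 180, 128, 100, 102, 128, 228, 236, 237, 236, 236]
0.01 [218, 224, 218, 163, 109, 103, 101, 151, 208, 233, 234, 232, 231]
0.02 [227, 227, 230, 185, 128, 101, 101, 137, 227, 232, 231, 229, 226]
0.035 [229, 228, 223, 165, 132, 168, 216, 235, 237, 239, 241, 242, 242]
0.98 ((346.8114929199219, 215.357666015625), (68.93675231933594, 47.09800720214844), 15.255120277404785)
0.93 ((225.03060913085938, 207.69647216796875), (25.239362716674805, 102.16508483886719), 87.48312377929688)
0.65 ((300.8560791015625, 139.89511108398438), (17.530601501464844, 39.32162857055664), 24.775142669677734)
home pred ((225.52447509765625, 208.49342346191406), (25.23639678955078, 102.6533203125), 86.4352035522461)
driver_grip {'xy': [278.8, 268.7], 'p': 0.79}
driver_grip {'xy': [274.8, 202.9], 'p': 0.38}
t 21.12 p [0.5441 0.2223 0.2793] f [ 0.4 -1.4 -0.5] g 0.0006
```

```bash
python3 -c "
from bench import job
print(job.close_job())"
```

```text
the job is handed in; nothing more can be done
None
```

The middle-sized beam is down on the cork rest with its foot end against the wooden stop, and the job was handed in at about 21 s of the 58 s. `close_job` gave no verdict.

**What I did**
- **Tipping:** I put the open fingers loosely either side of the beam (about 48 mm gap, no grip). The rear fingertip tipped it past balance, and the front fingertip then supported it all the way down.
- **Landing:** The beam touched the rest at about 71° of tilt, where 70.9° was predicted. Readings during the lowering stayed around 1 N, with no jolt.
- **Straightening:** The beam had landed about 6° out of line with the board, so I nudged the end of it sideways with the outside of the closed fingers until it was straight.
- **Pushing home:** I pushed with closed fingertips on the end face, downwards along the slope. It stopped hard at about 18 N along the board and 15 N vertically, and I then backed off clear of it.

**Last checks**
- **Against the stop:** From above, the black end cap meets the stop across its whole width, with no board showing between. The beam's position in the picture is about 1 mm from the predicted home position.
- **Straightness:** Its angle in the picture differs by about 1° from the predicted home angle. I put that down to noise, as the reading just before was within about 0.1°.
- **Disagreements:** The trained networks' single-point readings of the beam scattered by 5–10 mm, and one put the heel 5 mm off the stop. I relied on the outline, the picture brightness along the stop and the force instead. In the last look with the arm clear they did not find the beam's top point.
- **Bystanders:** The two bottles and the screwdriver are where they were, within the 5 mm or so that I could measure.

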